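# Find and mark the high spot of a drum on the truing turntable

## Robot

A 6-joint arm with a two-finger parallel gripper is mounted at the origin on the work surface. World frame = base frame: x ahead of the robot, y to its left, z up, the work surface at z = 0. Lengths are in m, angles in rad, forces in N, time in s.
With the tool pointing down it reaches from about 0.375 to 0.9 m from the base axis. Payload 3.1 kg.
Tool frame: the origin (TCP) lies at the very end of the fingers, on their centre line; the grasp point (between the pads) lies 19 mm behind it (manip.tcp_to_grasp is the distance from the TCP to the grasp point, in m); z points along the fingers, y is the line along which they close (so a half turn about z gives the same grasp; the last joint's range is limited). The gripper opens to 85 mm and grips with 20 to 120 N. Pads are 22 mm wide; open, the fingers measure 114 mm over their backs; the gripper's body (76 mm by 85 mm) begins 54 mm behind the grasp point. The pads swing forward as they close: fully open they stand 13 mm farther back than shut.
Start: joints at [-1.442, 0.527, 1.433, -0, 1.181, -0.178], TCP at [0.189, -0.596, 0.231] pointing down, gripper open.
Joint ranges: [-3.08, 3.08], [-0.75, 2.2], [0.22, 2.44], [-1.43, 4.57], [0, 2.65], [-2.85, 2.85]. Speed limits (rad/s): [2.79, 2.79, 3.14, 3.14, 3.14, 3.14].

## Interface

Orientations are given as a unit quaternion [x, y, z, w].
In Python, from station import manip gives the robot as it stands. The module is installed in compiled form; this text tells all that it offers.
- The arm moves only by the tool step_arm, never from a script. Its argument "commands" is one flat list of numbers, 6 for each row, row after row: the shift along the tool's x, y, z in m, then the turn, a rotation vector about the tool's x, y, z in degrees. A call has exactly 10 rows; each row is the pose to reach, as a shift and turn from the pose commanded when the call began, along the tool's axes at that moment; what a row does not reach only later rows make up. A row lasts 1/10 s, in which the tool goes at most 50 mm and 8.59 degrees, less where a joint would pass 70% of its speed; a pose out of reach is approached as far as the arm can. A call with a gripper value outside its range is refused whole. "jaw" is the opening in per cent of the stroke, from 0 (shut) to 100 (fully open), set as the call begins (left out, the last holds). The fingers move at their own pace and stop on an object; "grip_force" is the grip in N (left out, the last holds). Time passes only in rows, so rows that repeat a pose let the fingers close, or fill a call up. It gives the time, the measured TCP pose, the force, the opening and the grip force at its end, in the units of the state.
- manip.sense(): the state, without advancing time (a new reading comes with each control period).
- manip.snapshot(name): name is "scene" or "top" or "wrist"; returns a dict with "pixels" (480x640x3 uint8, blue, green, red), "fx", "fy", "cx", "cy" (pixels), "R" (3x3) and "t" (3): a world point X has camera coordinates R X + t; the wrist camera has in their place "mount" (4x4, takes a point from camera to tool coordinates, whose origin is the TCP and whose axes are the flange's). Camera axes: x right, y down, z forward; pixel columns grow to the right and rows downward; lengths in m; the calibration is good to about 2 mm. A picture is of the moment at which its call begins: read the wrist's pose just before it. There is no depth.
- manip.sign_off(): hands the job in; it is judged then, once.
The state is a dict: "t": time; "q": joint angles; "qd": joint speeds; "tau": joint torques, N m; "tcp_pos": TCP position; "tool_rot": TCP orientation; "force": force on the tool from outside, world axes, zero at the start; "ft_torque": the same for the moment, N m; "finger_gap": opening from 0.0 (shut) to 1.0 (fully open); "gripper_force": force on a finger pad.
Only numpy, scipy, OpenCV 4.12 (cv2) and the standard library are available. Lean on these libraries where they do the work, as an engineer would, in place of code of your own. Each camera call takes 0.05 s, during which the arm holds its last target. There are 200 camera calls.

## Task

Somewhere on the rim of the steel drum on the turntable is a slight high spot. Turn the turntable slowly (never faster than a quarter turn a second) by pushing lightly sideways with closed fingers in its finger cup until you feel the high spot at the fixed spring feeler, and stop with the very top of it there. Then mark it by pressing the punch on the feeler stand fully down and letting it up again; press it only at the high spot, leave the turntable standing there, and leave the other things on the counter alone.

Things in the scene. Friction and masses are not known exactly. Their poses are not given: they have to be found in the camera images.
- base: grey enamelled plate screwed to the counter, 270 x 370 mm, 12 mm thick; origin on the counter under the turntable's axis, z up; the plate reaches 135 mm to its +-x, 140 mm to its +y and 230 mm to its -y, where the feeler stand is
- axis (a point): point on the turntable's upright axis at the top face of the cast-iron turntable disc (radius 122 mm, top 45 mm above the counter)
- drum_top (a point): centre of the drum's top face, on the axis: steel drum, radius 100 mm, 30 mm thick, top 75 mm above the counter, a hub 9 mm higher in the middle. Its rim is round but for one high spot, a smooth symmetrical swelling 4 mm high that begins about 20 degrees before its top and ends as far after it. At the start the high spot is over 40 degrees from the feeler
- turntable (a joint): angle of the turntable, rad, grows anticlockwise seen from above; no end stops, turns either way. A steady bearing drag of about 0.4 N m (6.5 N at the finger cup) keeps it where it is left. The drum turns with it, but is clamped on at an unknown angle, so this value does not tell where the high spot is
- cup (a point): centre of the mouth of the finger cup, a short upright brass tube fixed to the turntable, 62 mm from the axis: 52 mm inside, 60 mm outside diameter, standing 30 mm high on the drum, its mouth 105 mm above the counter. Closed fingers go into it from above and push its wall, either way, without being able to slip off
- stand: fixed cast block 55 x 50 mm, 68 mm high, centred 170 mm from the turntable's axis; origin at the centre of its foot, 12 mm above the counter; its +y points to the axis. It carries the feeler and, on top, the marking punch. Nothing on it is higher than 102 mm above the counter
- feeler (a point): fixed point 100 mm from the axis, 60 mm above the counter, where the feeler (a level sprung rod ending in a small brass roller, moving along the line from stand to axis) meets the plain rim. It presses on the drum with 11 N there and about 18 N at the top of the high spot, rolling almost without friction
- cup_floor (a point): floor of the finger cup, the drum's top. Feel at the cup: as the high spot comes to the feeler the push needed jumps by more than half of its plain value, then sinks evenly, is back at the plain value exactly at the top, and is lower beyond it until the high spot has passed; the turntable does not run away. Judge it while turning or just after
- punch_top (a point): centre of the top of the marking punch, an upright brass plunger of 24 mm diameter on top of the stand, 102 mm above the counter when up
- punch (a joint): travel of the punch, m: 0 up, 0.006 fully down; a spring pushes it back, fully down takes 6 N
- margin_stop: small nickel-plated stepped block 50 x 24 x 36 mm, loose; origin at the centre of its underside
- feed_roller: red rubber roller standing on end, 34 mm diameter, 82 mm high with its axle, loose; origin at the centre of its underside
- oil_can: green tin oil can, 72 mm diameter, 125 mm high with its spout, loose; origin at the centre of its underside

How it is judged:
By the outcome, as a careful person would: the job done as asked, in the order asked, and still so for the second after the job is handed in, with the robot touching nothing.
It also fails if it takes over 72 s, if anything falls off the work surface, if the arm or the gripper's body presses on something with over 40 N, if the wrist force passes 120 N, or if a joint passes its speed limit or range.

## Working session

There is one attempt and no reset: what is moved stays moved. The work goes in short steps, Python scripts to look and compute and a tool call to move; the robot and the scene stay as the last step left them, time stands still between calls to the robot, and variables do not carry over. Pictures are saved under pics/ and viewed, at most 10 in all, crops included, and the job is handed in when it is done.

Besides the shell and the picture viewer there is one more tool, called after "Emit:" by a JSON object that holds its "method" and its "body", one argument or row to a line. step_arm: Moves the arm, as the interface text tells. Its arguments: {"type":"object","properties":{"commands":{"type":"array","items":{"type":"number"}},"jaw":{"type":"number"},"grip_force":{"type":"number"}},"required":["commands"]}

```bash
mkdir -p pics; python3 - <<'E'
from station import manip
import cv2,numpy as np
s=manip.sense();print(s['t'],s['tcp_pos'],s['tool_rot'],s['force'])
for n in("scene","top"):
    d=manip.snapshot(n);cv2.imwrite(f"pics/{n}0.png",d["pixels"]);np.savez(f"{n}0.npz",**{k:d[k] for k in d})
    print(n,d['fx'],d['cx'],d['cy'],np.round(d['R'],3).tolist(),np.round(d['t'],3))
E
```

```text
0.0 [ 0.18871209 -0.59507938  0.23032735] [ 9.88255079e-01  1.52809372e-01  3.55542643e-05 -1.09196457e-03] [-0.9385765   0.45647344 -0.04897895]
scene 560.85301401924 315.67935604973064 237.15961916074025 [[0.336, 0.942, 0.015], [0.73, -0.25, -0.636], [-0.596, 0.225, -0.771]] [-0.16  -0.361  1.61 ]
top 477.6464297400411 320.03625018124075 238.24193926374141 [[-0.019, -1.0, -0.011], [-0.982, 0.02, -0.186], [0.187, 0.007, -0.982]] [-0.011  0.538  1.254]
```

View pics/scene0.png

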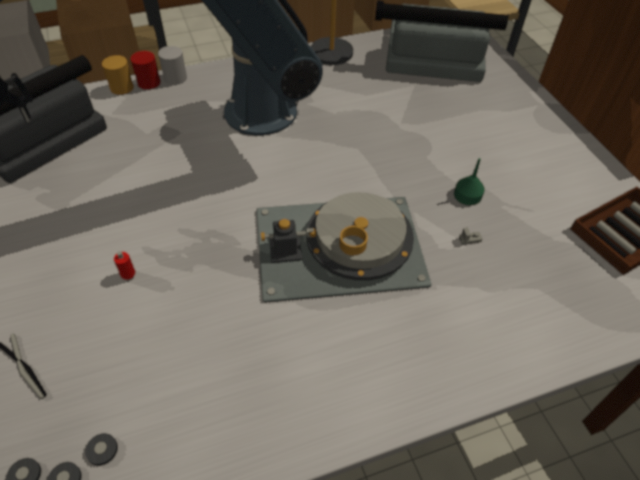

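View pics/top0.png

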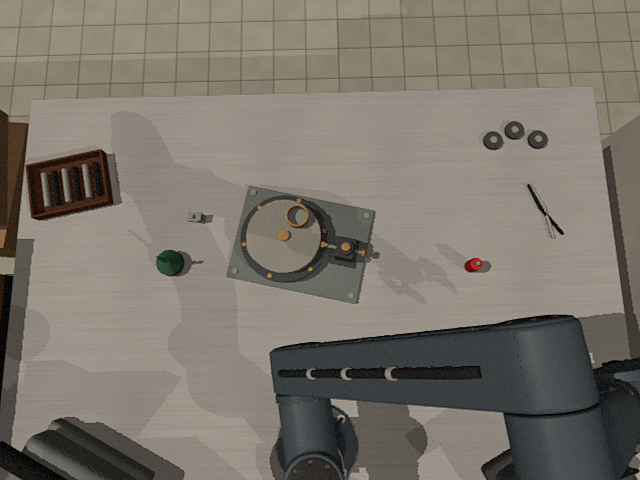

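The scene view shows the hub at (361,223), the cup at (354,238) and the punch at (286,225). The top view shows the hub at (284,236), the cup ring at (297,215), the punch at (346,246), and the loose items well away from the base.

```bash
cat > h.py <<'E'
import numpy as np,cv2
def ray(d,u,v,z):
    R,t=d['R'],d['t']; C=-R.T@t
    r=R.T@np.array([(u-d['cx'])/d['fx'],(v-d['cy'])/d['fy'],1]); return C+r*(z-C[2])/r[2]
def brass(im,sat=110):
    h=cv2.cvtColor(im,cv2.COLOR_BGR2HSV); return cv2.inRange(h,(10,sat,90),(30,255,255))
E
python3 - <<'E'
from h import *
for n in("scene","top"):
    d=dict(np.load(n+"0.npz")); m=brass(d['pixels'])
    c,_=cv2.findContours(m,cv2.RETR_EXTERNAL,cv2.CHAIN_APPROX_NONE)
    for k in c:
        x,y,w,h=cv2.boundingRect(k)
        if 200<x<420 and 170<y<300 and cv2.contourArea(k)>8:
            (u,v),r=cv2.minEnclosingCircle(k)
            print(n,(x,y,w,h),cv2.contourArea(k),[np.round(ray(d,x+w/2-.5,y+h/2-.5,z),4)[:2].tolist() for z in(.045,.084,.102,.105)])
E
```

```text
scene (358, 270, 6, 6) 21.0 [[0.6507, 0.0394], [0.6759, 0.0257], [0.6875, 0.0193], [0.6894, 0.0183]]
scene (402, 251, 6, 6) 19.0 [[0.6346, 0.1506], [0.6604, 0.1325], [0.6723, 0.1241], [0.6743, 0.1227]]
scene (261, 232, 4, 8) 16.5 [[0.4845, -0.1296], [0.5163, -0.1365], [0.531, -0.1397], [0.5335, -0.1402]]
scene (279, 219, 11, 9) 66.5 [[0.4646, -0.0728], [0.4973, -0.082], [0.5124, -0.0863], [0.5149, -0.087]]
scene (340, 217, 28, 36) 599.5 [[0.5479, 0.0649], [0.5772, 0.0502], [0.5907, 0.0434], [0.593, 0.0423]]
top (267, 273, 5, 5) 12.5 [[0.4405, 0.1189], [0.4361, 0.1144], [0.434, 0.1123], [0.4337, 0.112]]
top (308, 267, 5, 4) 9.5 [[0.456, 0.0077], [0.4511, 0.0066], [0.4488, 0.006], [0.4484, 0.0059]]
top (361, 249, 4, 7) 13.0 [[0.4983, -0.136], [0.4921, -0.1328], [0.4893, -0.1313], [0.4888, -0.1311]]
top (341, 242, 10, 9) 54.5 [[0.5158, -0.0902], [0.5091, -0.0884], [0.506, -0.0875], [0.5055, -0.0874]]
top (242, 242, 4, 5) 11.0 [[0.5271, 0.189], [0.5201, 0.1824], [0.5168, 0.1793], [0.5163, 0.1788]]
top (277, 230, 12, 11) 89.5 [[0.5501, 0.0819], [0.5423, 0.0785], [0.5387, 0.077], [0.5381, 0.0767]]
top (286, 205, 23, 22) 356.5 [[0.6043, 0.0415], [0.5949, 0.0394], [0.5905, 0.0384], [0.5898, 0.0382]]
top (257, 205, 4, 4) 8.5 [[0.6322, 0.1484], [0.622, 0.143], [0.6173, 0.1405], [0.6165, 0.1401]]
top (296, 198, 5, 5) 11.0 [[0.6485, 0.0383], [0.6378, 0.0362], [0.6329, 0.0353], [0.632, 0.0351]]
```

```bash
cat >> h.py <<'E'
from scipy.spatial.transform import Rotation as Ro
def shift(s,target):
    "tool-axis shift to bring the TCP to target"
    return np.round(Ro.from_quat(s['tool_rot']).inv().apply(np.array(target)-s['tcp_pos']),4)
def wray(s,d,u,v,z):
    R=Ro.from_quat(s['tool_rot']).as_matrix(); M=d['mount']
    r=R@M[:3,:3]@np.array([(u-d['cx'])/d['fx'],(v-d['cy'])/d['fy'],1]); C=R@M[:3,3]+s['tcp_pos']
    return C+r*(z-C[2])/r[2]
E
python3 - <<'E'
from h import *
from station import manip
s=manip.sense();d=manip.snapshot("wrist")
print(d['mount'].round(3).tolist(),d['fx'],d['cx'],d['cy'])
print(wray(s,d,320,240,.075))
print(shift(s,[.53,.07,.33]))
E
```

```text
[[0.0, -0.949, -0.314, 0.082], [1.0, 0.0, 0.0, 0.0], [-0.0, -0.314, 0.949, -0.142], [0.0, 0.0, 0.0, 1.0]] 361.3558764650508 319.04487816054797 241.98446297803235
[ 0.17513605 -0.60038002  0.075     ]
[ 0.5263 -0.5312 -0.0983]
```

```bash
python3 - <<'E'
from h import *
from station import manip
s=manip.sense();print(shift(s,[.59,.04,.23]))
E
```

```text
[ 0.5744 -0.4844  0.0015]
```

Emit:
{"method": "step_arm", "body": {
  "commands": [0.037,-0.031,-0.01,0,0,0,0.074,-0.062,-0.02,0,0,0,0.111,-0.093,-0.03,0,0,0,0.148,-0.124,-0.03,0,0,0,0.185,-0.155,-0.03,0,0,0,0.222,-0.186,-0.03,0,0,0,0.259,-0.217,-0.03,0,0,0,0.296,-0.248,-0.03,0,0,0,0.333,-0.279,-0.03,0,0,0,0.37,-0.31,-0.03,0,0,0],
  "jaw": 0
}}

```text
t: 1.15
tcp_pos: [0.4485, -0.1866, 0.2613]
tool_rot: [0.988, 0.153, -0.0, -0.0]
force: [-0.2, -0.5, 0.4]
finger_gap: -0.001
gripper_force: 0.0
```

Emit:
{"method": "step_arm", "body": {
  "commands": [0.037,-0.031,0,0,0,0,0.074,-0.062,0,0,0,0,0.111,-0.093,0,0,0,0,0.148,-0.124,0,0,0,0,0.18,-0.155,0,0,0,0,0.204,-0.174,0.0,0,0,0,0.204,-0.174,0.03,0,0,0,0.204,-0.174,0.05,0,0,0,0.204,-0.174,0.05,0,0,0,0.204,-0.174,0.05,0,0,0]
}}

```text
t: 2.15
tcp_pos: [0.5897, 0.0389, 0.2112]
tool_rot: [0.988, 0.153, -0.0, -0.0]
force: [-0.0, -0.0, 0.1]
finger_gap: -0.001
gripper_force: 0.0
```

```bash
python3 - <<'E'
from h import *
from station import manip
s=manip.sense();d=manip.snapshot("wrist");cv2.imwrite("pics/w1.png",d["pixels"]);np.savez("w1.npz",**d,**{k:s[k] for k in('tcp_pos','tool_rot')})
print(s['t'],s['tcp_pos'],s['tool_rot'],s['force'])
E
```

```text
2.15 [0.58971523 0.0389445  0.21117191] [ 9.88261146e-01  1.52773385e-01 -4.31243758e-04 -1.16108400e-04] [-0.025901   -0.00572655  0.13404721]
```

View pics/w1.png

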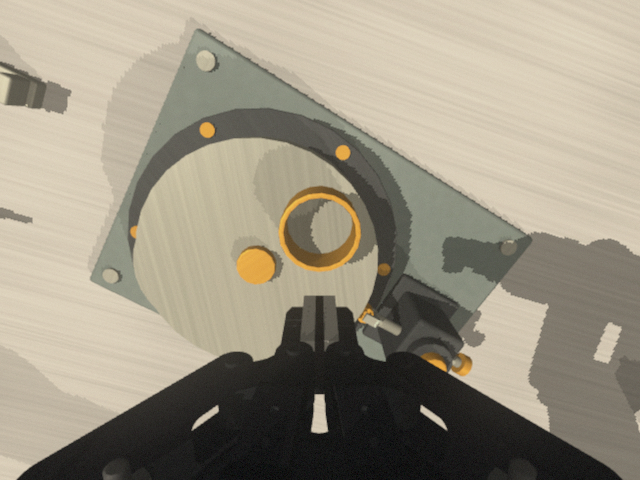

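The wrist view shows the cup mouth at about (320,229), the hub at (256,266), the punch at (433,362) and the feeler tip at (366,314). The drum rim is largely visible from about (135,290) over the top to (378,290).

```bash
cat >> h.py <<'E'
def proj(s,d,P):
    R=Ro.from_quat(s['tool_rot']).as_matrix(); M=d['mount']
    c=(R.T@(np.asarray(P)-s['tcp_pos'])-M[:3,3])@M[:3,:3]
    return d['cx']+d['fx']*c[0]/c[2], d['cy']+d['fy']*c[1]/c[2]
E
python3 - <<'E'
from h import *
f=np.load("w1.npz");s=d={k:f[k] for k in f}
im=d['pixels'];c,_=cv2.findContours(brass(im),cv2.RETR_EXTERNAL,cv2.CHAIN_APPROX_NONE)
for k in c:
    if cv2.contourArea(k)<300: continue
    (u,v),(a,b),_=cv2.fitEllipse(k); print((u,v,a,b),wray(s,d,u,v,.084)[:2],wray(s,d,u,v,.105)[:2])
    if a<45: ax=wray(s,d,u,v,.084)
g=cv2.GaussianBlur(cv2.cvtColor(im,cv2.COLOR_BGR2GRAY),(0,0),1).astype(np.float32)
rs=np.arange(.09,.112,.0003)
for a in range(-180,180,6):
    P=[proj(s,d,[ax[0]+r*np.cos(np.radians(a)),ax[1]+r*np.sin(np.radians(a)),.075]) for r in rs]
    P=np.array(P,np.float32); L=cv2.remap(g,P[:,:1],P[:,1:],cv2.INTER_LINEAR)[:,0]
    G=np.gradient(L);i=G.argmin();print(a,round(rs[i]*1e3,1),round(float(G[i]),1),P[i].astype(int))
E
```

```text
(255.97850036621094, 264.6593933105469, 37.321624755859375, 38.58781814575195) [0.54950399 0.07889137] [0.55877294 0.07768385]
(319.2975158691406, 229.22430419921875, 81.09952545166016, 84.49529266357422) [0.59304366 0.03945567] [0.59891533 0.04132521]
-180 92.1 -11.5 [232 351]
-174 90.0 -11.5 [242 351]
-168 98.4 -8.1 [253 360]
-162 95.4 -12.5 [264 358]
-156 91.2 -7.5 [274 354]
-150 90.0 -0.6 [284 351]
-144 96.0 -1.0 [296 354]
-138 94.2 -0.4 [306 349]
-132 92.1 -3.5 [314 343]
-126 99.6 -6.1 [328 344]
-120 100.5 -3.1 [338 338]
-114 90.6 -2.1 [338 324]
-108 109.8 -5.5 [363 328]
-102 99.3 -7.3 [360 313]
-96 99.6 -11.3 [366 303]
-90 99.6 -13.4 [371 293]
-84 99.3 -13.8 [374 282]
-78 99.0 -9.8 [376 271]
-72 98.7 -14.2 [377 259]
-66 98.7 -13.4 [377 247]
-60 98.4 -5.5 [375 236]
-54 98.1 -5.7 [372 224]
-48 97.8 -6.1 [367 212]
-42 98.1 -6.0 [362 201]
-36 97.8 -14.3 [355 190]
-30 97.8 -14.8 [347 180]
-24 97.5 -13.4 [337 171]
-18 97.8 -13.1 [327 162]
-12 97.5 -11.3 [315 155]
-6 97.5 -11.1 [303 149]
0 97.5 -11.2 [290 144]
6 97.5 -13.9 [277 140]
12 97.8 -12.3 [263 137]
18 97.5 -12.7 [249 137]
24 98.1 -13.5 [235 137]
30 97.8 -13.8 [222 140]
36 98.4 -13.7 [209 143]
42 98.1 -12.6 [197 149]
48 98.7 -12.8 [185 154]
54 98.7 -12.8 [174 162]
60 98.7 -12.5 [165 171]
66 98.7 -12.2 [157 181]
72 99.3 -13.2 [149 190]
78 99.0 -11.8 [144 202]
84 99.6 -12.7 [139 213]
90 99.9 -8.4 [136 225]
96 100.2 -5.6 [134 237]
102 102.3 -10.5 [132 249]
108 102.6 -4.7 [133 261]
114 104.4 -4.0 [134 273]
120 104.4 -3.6 [138 285]
126 103.2 -3.2 [145 296]
132 101.4 -2.8 [153 305]
138 94.8 -1.0 [166 312]
144 90.6 -0.3 [177 318]
150 95.1 -0.7 [182 328]
156 90.0 -0.3 [194 331]
162 111.9 -0.5 [191 354]
168 109.8 -0.6 [203 358]
174 103.2 -7.0 [217 357]
```

Emit:
{"method": "step_arm", "body": {
  "commands": [0.0044,0,0,0,0,-8,0.0044,0,0,0,0,-16,0.0044,0,0.02,0,0,-24,0.0044,0,0.04,0,0,-31,0.0044,0,0.06,0,0,-34,0.0044,0,0.08,0,0,-34,0.0044,0,0.095,0,0,-34,0.0044,0,0.11,0,0,-34,0.0044,0,0.12,0,0,-34,0.0044,0,0.125,0,0,-34]
}}

```text
t: 3.2
tcp_pos: [0.5945, 0.0399, 0.0865]
tool_rot: [0.901, 0.435, 0.0, 0.0]
force: [-0.0, 0.1, 0.1]
finger_gap: -0.001
gripper_force: 0.0
```

```bash
python3 - <<'E'
from h import *
from station import manip
s=manip.sense();print(s['t'],s['tcp_pos'],Ro.from_quat(s['tool_rot']).as_matrix().round(3)[:,:2].T,s['force'],s['q'])
d=manip.snapshot("wrist");cv2.imwrite("pics/w2.png",d["pixels"])
R=.0625
for st in (1,2,3,4):
  print([round(x,4) for k in range(1,11) for x in (R*np.sin(np.radians(st*k)),R*(np.cos(np.radians(st*k))-1),0,0,0,-st*k)])
E
```

```text
3.2 [0.59450892 0.03994013 0.0864866 ] [[ 0.622  0.783  0.   ]
 [ 0.783 -0.622  0.001]] [-0.03318895  0.0688972   0.06087769] [-1.20314515e-01  6.82691268e-01  1.62272073e+00  3.18406602e-05
  8.35292996e-01  5.50762823e-01]
[np.float64(0.0011), np.float64(-0.0), 0, 0, 0, -1, np.float64(0.0022), np.float64(-0.0), 0, 0, 0, -2, np.float64(0.0033), np.float64(-0.0001), 0, 0, 0, -3, np.float64(0.0044), np.float64(-0.0002), 0, 0, 0, -4, np.float64(0.0054), np.float64(-0.0002), 0, 0, 0, -5, np.float64(0.0065), np.float64(-0.0003), 0, 0, 0, -6, np.float64(0.0076), np.float64(-0.0005), 0, 0, 0, -7, np.float64(0.0087), np.float64(-0.0006), 0, 0, 0, -8, np.float64(0.0098), np.float64(-0.0008), 0, 0, 0, -9, np.float64(0.0109), np.float64(-0.0009), 0, 0, 0, -10]
[np.float64(0.0022), np.float64(-0.0), 0, 0, 0, -2, np.float64(0.0044), np.float64(-0.0002), 0, 0, 0, -4, np.float64(0.0065), np.float64(-0.0003), 0, 0, 0, -6, np.float64(0.0087), np.float64(-0.0006), 0, 0, 0, -8, np.float64(0.0109), np.float64(-0.0009), 0, 0, 0, -10, np.float64(0.013), np.float64(-0.0014), 0, 0, 0, -12, np.float64(0.015
[... 598 characters left out ...]
.0254), np.float64(-0.0054), 0, 0, 0, -24, np.float64(0.0284), np.float64(-0.0068), 0, 0, 0, -27, np.float64(0.0312), np.float64(-0.0084), 0, 0, 0, -30]
[np.float64(0.0044), np.float64(-0.0002), 0, 0, 0, -4, np.float64(0.0087), np.float64(-0.0006), 0, 0, 0, -8, np.float64(0.013), np.float64(-0.0014), 0, 0, 0, -12, np.float64(0.0172), np.float64(-0.0024), 0, 0, 0, -16, np.float64(0.0214), np.float64(-0.0038), 0, 0, 0, -20, np.float64(0.0254), np.float64(-0.0054), 0, 0, 0, -24, np.float64(0.0293), np.float64(-0.0073), 0, 0, 0, -28, np.float64(0.0331), np.float64(-0.0095), 0, 0, 0, -32, np.float64(0.0367), np.float64(-0.0119), 0, 0, 0, -36, np.float64(0.0402), np.float64(-0.0146), 0, 0, 0, -40]
```

View pics/w2.png

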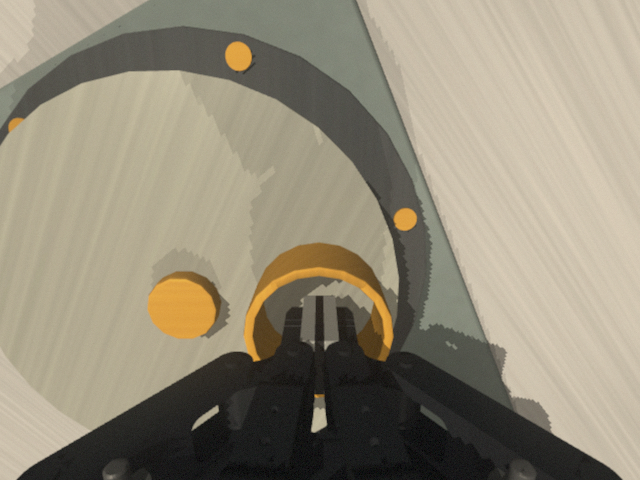

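The fingers sit centred in the cup, whose mouth is centred at about (320,335), and touch nothing. Next I start the anticlockwise push.

Emit:
{"method": "step_arm", "body": {
  "commands": [0.0033,-0.0001,0,0,0,-3,0.0065,-0.0003,0,0,0,-6,0.0098,-0.0008,0,0,0,-9,0.013,-0.0014,0,0,0,-12,0.0162,-0.0021,0,0,0,-15,0.0193,-0.0031,0,0,0,-18,0.0224,-0.0042,0,0,0,-21,0.0254,-0.0054,0,0,0,-24,0.0284,-0.0068,0,0,0,-27,0.0312,-0.0084,0,0,0,-30]
}}

```text
t: 4.25
tcp_pos: [0.6074, 0.0679, 0.0875]
tool_rot: [0.756, 0.654, -0.001, 0.002]
force: [-0.5, -6.2, 0.4]
finger_gap: 0.0
gripper_force: 2.7
```

```bash
cat > m.py <<'E'
from h import *
from station import manip
A=np.array([.545,.0787])
s=manip.sense(); p=s['tcp_pos'][:2]-A; F=s['force']; e=p/np.hypot(*p)
print("t",s['t'],"ang",np.degrees(np.arctan2(p[1],p[0])).round(2),"rad",(np.hypot(*p)*1e3).round(1),"torque",(p[0]*F[1]-p[1]*F[0]).round(3),"tan",(e[0]*F[1]-e[1]*F[0]).round(2),"radF",(e@F[:2]).round(2),"Fz",F[2].round(2),"M",s['ft_torque'].round(3))
E
python3 m.py
```

```text
t 4.25 ang -9.86 rad 63.3 torque -0.394 tan -6.22 radF 0.57 Fz 0.37 M [-0.965  0.143 -0.109]
```

Emit:
{"method": "step_arm", "body": {
  "commands": [0.0033,-0.0001,0,0,0,-3,0.0065,-0.0003,0,0,0,-6,0.0098,-0.0008,0,0,0,-9,0.013,-0.0014,0,0,0,-12,0.0162,-0.0021,0,0,0,-15,0.0193,-0.0031,0,0,0,-18,0.0224,-0.0042,0,0,0,-21,0.0254,-0.0054,0,0,0,-24,0.0284,-0.0068,0,0,0,-27,0.0312,-0.0084,0,0,0,-30]
}}

```text
t: 5.25
tcp_pos: [0.6049, 0.0998, 0.0876]
tool_rot: [0.561, 0.828, -0.0, 0.003]
force: [0.7, -6.2, -1.7]
finger_gap: 0.002
gripper_force: 3.0
```

```bash
python3 m.py
```

```text
t 5.25 ang 19.44 rad 63.6 torque -0.388 tan -6.11 radF -1.43 Fz -1.68 M [-1.045 -0.22  -0.117]
```

Emit:
{"method": "step_arm", "body": {
  "commands": [0.0033,-0.0001,0,0,0,-3,0.0065,-0.0003,0,0,0,-6,0.0098,-0.0008,0,0,0,-9,0.013,-0.0014,0,0,0,-12,0.0162,-0.0021,0,0,0,-15,0.0193,-0.0031,0,0,0,-18,0.0224,-0.0042,0,0,0,-21,0.0254,-0.0054,0,0,0,-24,0.0284,-0.0068,0,0,0,-27,0.0312,-0.0084,0,0,0,-30]
}}

```text
t: 6.25
tcp_pos: [0.5873, 0.1262, 0.0878]
tool_rot: [0.328, 0.945, 0.0, 0.004]
force: [4.0, -4.6, -3.1]
finger_gap: -0.001
gripper_force: 3.1
```

```bash
python3 m.py
```

```text
t 6.25 ang 48.31 rad 63.6 torque -0.388 tan -6.1 radF -0.77 Fz -3.06 M [-0.879 -0.638 -0.106]
```

Emit:
{"method": "step_arm", "body": {
  "commands": [0.0033,-0.0001,0,0,0,-3,0.0065,-0.0003,0,0,0,-6,0.0098,-0.0008,0,0,0,-9,0.013,-0.0014,0,0,0,-12,0.0162,-0.0021,0,0,0,-15,0.0193,-0.0031,0,0,0,-18,0.0224,-0.0042,0,0,0,-21,0.0254,-0.0054,0,0,0,-24,0.0284,-0.0068,0,0,0,-27,0.0312,-0.0084,0,0,0,-30]
}}

```text
t: 7.25
tcp_pos: [0.5594, 0.1401, 0.0881]
tool_rot: [0.073, 0.997, 0.0, 0.006]
force: [5.5, -1.7, -2.1]
finger_gap: -0.001
gripper_force: 2.8
```

```bash
python3 m.py
```

```text
t 7.25 ang 76.83 rad 63.1 torque -0.363 tan -5.76 radF -0.42 Fz -2.05 M [-0.316 -0.915 -0.078]
```

Emit:
{"method": "step_arm", "body": {
  "commands": [0.0011,0,0,0,0,-1,0.0022,0,0,0,0,-2,0.0033,-0.0001,0,0,0,-3,0.0044,-0.0002,0,0,0,-4,0.0054,-0.0002,0,0,0,-5,0.0065,-0.0003,0,0,0,-6,0.0076,-0.0005,0,0,0,-7,0.0087,-0.0006,0,0,0,-8,0.0098,-0.0008,0,0,0,-9,0.0109,-0.0009,0,0,0,-10]
}}

```text
t: 8.25
tcp_pos: [0.5489, 0.1412, 0.0883]
tool_rot: [-0.014, 1.0, 0.0, 0.006]
force: [5.5, -0.9, -2.6]
finger_gap: 0.006
gripper_force: 2.8
```

```bash
python3 m.py
```

```text
t 8.25 ang 86.4 rad 62.7 torque -0.345 tan -5.5 radF -0.52 Fz -2.6 M [-0.184 -0.995 -0.154]
```

Emit:
{"method": "step_arm", "body": {
  "commands": [0.0011,0,0,0,0,-1,0.0022,0,0,0,0,-2,0.0033,-0.0001,0,0,0,-3,0.0044,-0.0002,0,0,0,-4,0.0054,-0.0002,0,0,0,-5,0.0065,-0.0003,0,0,0,-6,0.0076,-0.0005,0,0,0,-7,0.0087,-0.0006,0,0,0,-8,0.0098,-0.0008,0,0,0,-9,0.0109,-0.0009,0,0,0,-10]
}}

```text
t: 9.25
tcp_pos: [0.5383, 0.1406, 0.0884]
tool_rot: [-0.101, 0.995, -0.0, 0.007]
force: [6.0, 0.7, -1.4]
finger_gap: -0.001
gripper_force: 2.8
```

```bash
python3 m.py
```

```text
t 9.25 ang 96.2 rad 62.2 torque -0.374 tan -6.0 radF 0.01 Fz -1.45 M [ 0.082 -1.108 -0.144]
```

Emit:
{"method": "step_arm", "body": {
  "commands": [0.0011,0,0,0,0,-1,0.0022,0,0,0,0,-2,0.0033,-0.0001,0,0,0,-3,0.0044,-0.0002,0,0,0,-4,0.0054,-0.0002,0,0,0,-5,0.0065,-0.0003,0,0,0,-6,0.0076,-0.0005,0,0,0,-7,0.0087,-0.0006,0,0,0,-8,0.0098,-0.0008,0,0,0,-9,0.0109,-0.0009,0,0,0,-10]
}}

```text
t: 10.25
tcp_pos: [0.5308, 0.138, 0.0892]
tool_rot: [-0.187, 0.982, -0.001, 0.01]
force: [8.8, 3.4, -2.4]
finger_gap: 0.001
gripper_force: 4.1
```

```bash
python3 m.py
```

```text
t 10.25 ang 103.48 rad 61.0 torque -0.569 tan -9.33 radF 1.25 Fz -2.41 M [ 0.448 -1.525 -0.115]
```

Emit:
{"method": "step_arm", "body": {
  "commands": [0.0005,0,0,0,0,-0.5,0.0011,0,0,0,0,-1,0.0016,0,0,0,0,-1.5,0.0022,0,0,0,0,-2,0.0027,-0.0001,0,0,0,-2.5,0.0033,-0.0001,0,0,0,-3,0.0038,-0.0001,0,0,0,-3.5,0.0044,-0.0002,0,0,0,-4,0.0049,-0.0002,0,0,0,-4.5,0.0054,-0.0002,0,0,0,-5]
}}

```text
t: 11.25
tcp_pos: [0.5251, 0.136, 0.0891]
tool_rot: [-0.229, 0.973, -0.001, 0.009]
force: [8.0, 4.0, -1.2]
finger_gap: 0.001
gripper_force: 3.9
```

```bash
python3 m.py
```

```text
t 11.25 ang 109.1 rad 60.7 torque -0.54 tan -8.91 radF 1.13 Fz -1.24 M [ 0.532 -1.398 -0.105]
```

Emit:
{"method": "step_arm", "body": {
  "commands": [0.0005,0,0,0,0,-0.5,0.0011,0,0,0,0,-1,0.0016,0,0,0,0,-1.5,0.0022,0,0,0,0,-2,0.0027,-0.0001,0,0,0,-2.5,0.0033,-0.0001,0,0,0,-3,0.0038,-0.0001,0,0,0,-3.5,0.0044,-0.0002,0,0,0,-4,0.0049,-0.0002,0,0,0,-4.5,0.0054,-0.0002,0,0,0,-5]
}}

```text
t: 12.25
tcp_pos: [0.5193, 0.1334, 0.089]
tool_rot: [-0.271, 0.962, -0.001, 0.008]
force: [7.0, 3.4, 1.9]
finger_gap: -0.004
gripper_force: 3.2
```

```bash
python3 m.py
```

```text
t 12.25 ang 115.14 rad 60.4 torque -0.471 tan -7.81 radF 0.11 Fz 1.9 M [ 0.581 -1.105 -0.068]
```

Emit:
{"method": "step_arm", "body": {
  "commands": [0.0005,0,0,0,0,-0.5,0.0011,0,0,0,0,-1,0.0016,0,0,0,0,-1.5,0.0022,0,0,0,0,-2,0.0027,-0.0001,0,0,0,-2.5,0.0033,-0.0001,0,0,0,-3,0.0033,-0.0001,0,0,0,-3,0.0033,-0.0001,0,0,0,-3,0.0033,-0.0001,0,0,0,-3,0.0033,-0.0001,0,0,0,-3]
}}

```text
t: 13.25
tcp_pos: [0.5156, 0.1313, 0.0889]
tool_rot: [-0.297, 0.955, -0.001, 0.007]
force: [6.1, 2.3, 2.0]
finger_gap: -0.001
gripper_force: 2.7
```

```bash
python3 m.py
```

```text
t 13.25 ang 119.2 rad 60.3 torque -0.39 tan -6.47 radF -1.0 Fz 1.97 M [ 0.403 -0.82  -0.028]
```

Emit:
{"method": "step_arm", "body": {
  "commands": [0.0003,0,0,0,0,-0.3,0.0006,0,0,0,0,-0.6,0.0009,0,0,0,0,-0.9,0.0013,0,0,0,0,-1.2,0.0016,0,0,0,0,-1.5,0.002,0,0,0,0,-1.8,0.0023,0,0,0,0,-2.1,0.0026,-0.0001,0,0,0,-2.4,0.003,-0.0001,0,0,0,-2.7,0.0033,-0.0001,0,0,0,-3]
}}

```text
t: 14.25
tcp_pos: [0.5126, 0.1293, 0.0888]
tool_rot: [-0.322, 0.947, -0.001, 0.006]
force: [5.0, 3.2, 2.0]
finger_gap: 0.002
gripper_force: 2.6
```

```bash
python3 m.py
```

```text
t 14.25 ang 122.65 rad 60.1 torque -0.359 tan -5.98 radF 0.0 Fz 2.02 M [ 0.376 -0.742 -0.04 ]
```

```bash
python3 - <<'E'
from h import *
from station import manip
s=manip.sense();d=manip.snapshot("wrist");cv2.imwrite("pics/w3.png",d["pixels"]);np.savez("w3.npz",**d,**{k:s[k] for k in('tcp_pos','tool_rot')})
d0=manip.snapshot("top");cv2.imwrite("pics/t3.png",cv2.resize(d0["pixels"][170:320,210:400],None,fx=4,fy=4,interpolation=cv2.INTER_CUBIC))
np.savez("t3.npz",**d0)
E
```

```text
(no output)
```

View pics/w3.png

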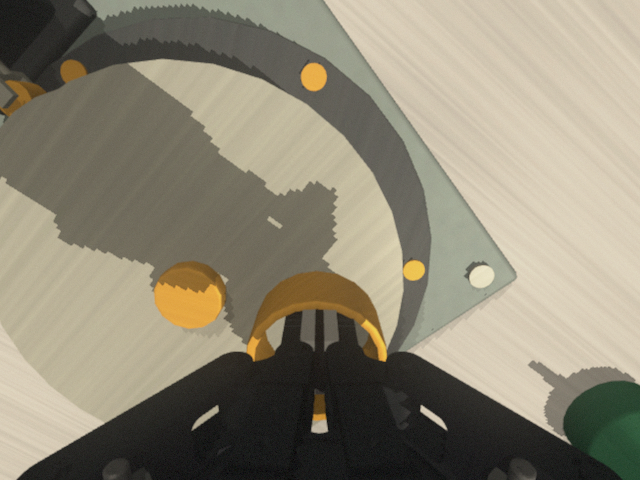

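The wrist view shows the fingers pushing the cup's leading wall at (317,290), and the feeler meeting the rim at about (10,105), partly at the image edge. The force is back at its plain value, so I back off, lift out and check the rim from above.

Emit:
{"method": "step_arm", "body": {
  "commands": [-0.002,0,0,0,0,0,-0.004,0,0,0,0,0,-0.006,0,0,0,0,0,-0.009,0,0,0,0,0,-0.009,0,-0.01,0,0,0,-0.009,0,-0.03,0,0,0,-0.009,0,-0.06,0,0,0,-0.015,-0.02,-0.1,0,0,0,-0.02,-0.05,-0.13,0,0,0,-0.025,-0.08,-0.15,0,0,0]
}}

```text
t: 15.35
tcp_pos: [0.575, 0.0807, 0.2391]
tool_rot: [-0.323, 0.946, 0.0, 0.0]
force: [0.4, 0.2, -0.3]
finger_gap: 0.0
gripper_force: 0.0
```

Emit:
{"method": "step_arm", "body": {
  "commands": [0,-0.03,0,0,0,0,0,-0.05,0,0,0,0,0,-0.05,0,0,0,0,0,-0.05,0,0,0,0,0,-0.05,0,0,0,0,0,-0.05,0,0,0,0,0,-0.05,0,0,0,0,0,-0.05,0,0,0,0,0,-0.05,0,0,0,0,0,-0.05,0,0,0,0]
}}

```text
t: 16.35
tcp_pos: [0.6058, 0.0411, 0.2364]
tool_rot: [-0.322, 0.947, 0.0, 0.0]
force: [-0.1, 0.3, -0.4]
finger_gap: 0.002
gripper_force: 0.0
```

```bash
python3 - <<'E'
from h import *
from station import manip
s=manip.sense();d=manip.snapshot("wrist");cv2.imwrite("pics/w4.png",d["pixels"]);np.savez("w4.npz",**d,**{k:s[k] for k in('tcp_pos','tool_rot')})
print(s['t'],s['tcp_pos'],s['tool_rot'],s['force'],s['q'])
d0=manip.snapshot("top");np.savez("t4.npz",**d0)
E
```

```text
16.35 [0.60579023 0.04106107 0.23637727] [-3.22187512e-01  9.46675872e-01  9.75675166e-06  3.83503442e-05] [-0.05728625  0.25626451 -0.41751461] [-1.16193831e-01  4.97694494e-01  1.47361281e+00  5.49313122e-05
  1.17022448e+00 -2.34309020e+00]
```

View pics/w4.png

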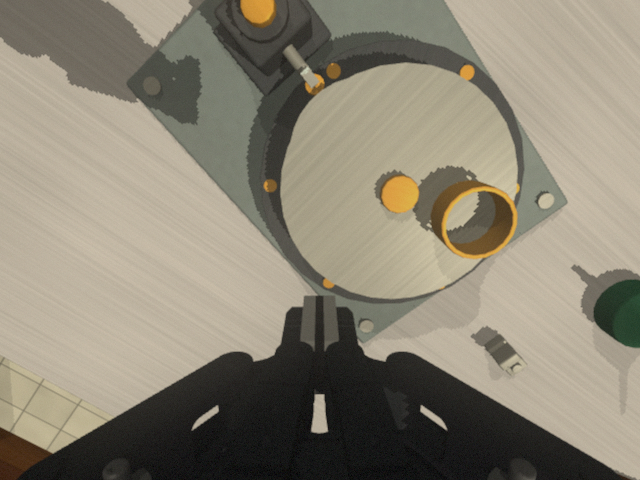

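The whole drum is in view: hub (400,194), cup (480,220), roller (315,84), punch (258,8). Next I measure where the bulge sits relative to the feeler line.

```bash
cat > rim.py <<'E'
from h import *
import sys
from scipy.optimize import least_squares
f=np.load(sys.argv[1]);s=d={k:f[k] for k in f};im=d['pixels'];ax=np.array([.545,.0787])
c,_=cv2.findContours(brass(im),cv2.RETR_EXTERNAL,cv2.CHAIN_APPROX_NONE)
for k in c:
    if cv2.contourArea(k)<300: continue
    (u,v),ab,_=cv2.fitEllipse(k); print("brass",round(u),round(v),np.round(ab),wray(s,d,u,v,.084)[:2].round(4),wray(s,d,u,v,.105)[:2].round(4))
g=cv2.GaussianBlur(cv2.cvtColor(im,cv2.COLOR_BGR2GRAY),(0,0),1).astype(np.float32)
rs=np.arange(.09,.112,.0003);Q=[]
for a in np.arange(-180,180,2.):
    P=np.array([proj(s,d,[ax[0]+r*np.cos(np.radians(a)),ax[1]+r*np.sin(np.radians(a)),.075]) for r in rs],np.float32)
    L=cv2.remap(g,P[:,:1],P[:,1:],cv2.INTER_LINEAR)[:,0]; G=np.gradient(L);i=G.argmin()
    if G[i]<-3: Q.append((*(ax+rs[i]*np.array([np.cos(np.radians(a)),np.sin(np.radians(a))])),))
Q=np.array(Q)
def model(p,full=False):
    w=Q-p[:2];r=np.hypot(*w.T);a=np.degrees(np.arctan2(w[:,1],w[:,0]));x=(a-p[3]+180)%360-180
    b=.004*np.where(abs(x)<20,(1+np.cos(np.pi*x/20))/2,0)
    return (a,x,r-p[2]) if full else (r-p[2]-b)*1e3
p=least_squares(model,[.546,.079,.0995,float(sys.argv[2])],loss='soft_l1',f_scale=.5,x_scale=[.001,.001,.001,1]).x
print("axis,R,top",p)
a,x,e=model(p,True);o=np.argsort(x)
print([(round(a[i],1),round(e[i]*1e3,1)) for i in o if abs(x[i])<36])
E
python3 rim.py w4.npz -102; python3 rim.py w1.npz 117
python3 - <<'E'
from h import *
f=np.load("w4.npz");s=d={k:f[k] for k in f}
for n,u,v,z in(("punch",257.5,8,.102),("roller",315,84,.062)):print(n,wray(s,d,u,v,z))
E
```

```text
brass 475 219 [76. 83.] [0.5241 0.1427] [0.5255 0.132 ]
brass 399 193 [37. 38.] [0.547  0.0779] [0.5467 0.0718]
brass 259 11 [28. 38.] [ 0.5102 -0.0876] [ 0.5125 -0.0819]
axis,R,top [ 5.47227199e-01  7.88830486e-02  9.96420505e-02 -9.70618537e+01]
[(np.float64(-132.9), np.float64(-0.2)), (np.float64(-130.9), np.float64(0.3)), (np.float64(-128.9), np.float64(-0.3)), (np.float64(-127.0), np.float64(-0.1)), (np.float64(-125.0), np.float64(-0.4)), (np.float64(-123.0), np.float64(-0.2)), (np.float64(-121.1), np.float64(0.0)), (np.float64(-119.1), np.float64(0.3)), (np.float64(-117.1), np.float64(-0.1)), (np.float64(-115.1), np.float64(-0.1)), (np.float64(-113.1), np.float64(0.7)), (np.float64(-111.2), np.float64(1.5)), (np.float64(-109.2), np.float64(2.3)), (np.float64(-107.2), np.float64(2.6)), (np.float64(-105.2), np.float64(3.1)), (np.float64(-103.2), np.float64(3.6)), (np.float64(-101.2), np.float64(3.8)), (np.float64(-99.2), np.float64(3.8)), (np.float64(-97.2), np.float64(4.0)), (np.float64(-95.2), np.float64(3.9)), (np.float64(-93.2), np.float64(3.5)), (np.float64(-91.2), np.float6
[... 1027 characters left out ...]
4.4)), (np.float64(93.5), np.float64(3.9)), (np.float64(95.6), np.float64(-0.2)), (np.float64(97.6), np.float64(0.5)), (np.float64(99.6), np.float64(1.2)), (np.float64(101.5), np.float64(2.2)), (np.float64(103.5), np.float64(2.3)), (np.float64(105.5), np.float64(2.7)), (np.float64(107.5), np.float64(2.8)), (np.float64(109.5), np.float64(3.2)), (np.float64(111.5), np.float64(3.6)), (np.float64(113.5), np.float64(4.0)), (np.float64(115.5), np.float64(4.1)), (np.float64(117.5), np.float64(3.6)), (np.float64(119.5), np.float64(4.0)), (np.float64(121.4), np.float64(3.5)), (np.float64(125.4), np.float64(2.4))]
punch [ 0.51109779 -0.08440213  0.102     ]
roller [ 0.52199984 -0.02858062  0.062     ]
```

```bash
python3 - <<'E'
from h import *
f=np.load("w4.npz");s=d={k:f[k] for k in f};A=np.array([.5473,.0789])
m=brass(d['pixels'],100);n,l,st,c=cv2.connectedComponentsWithStats(m)
for i in range(1,n):
    if st[i,4]>20: print(st[i],c[i].round(1), end=' '); w=wray(s,d,*c[i],.06)[:2]-A; print(np.degrees(np.arctan2(w[1],w[0])).round(1),np.hypot(*w).round(4))
# base bolts in wrist view, refined by bright blob; base corners in top view
g=cv2.cvtColor(d['pixels'],cv2.COLOR_BGR2GRAY)
B=[]
for u,v in((152,86),(546,200),(366,326)):
    B.append(wray(s,d,u,v,.014)[:2])
B=np.array(B);print(B.round(4))
for a,b in((0,2),(1,2)): w=B[b]-B[a];print(np.degrees(np.arctan2(w[1],w[0])),np.hypot(*w))
t=dict(np.load("top0.npz"));h=cv2.cvtColor(t['pixels'],cv2.COLOR_BGR2HSV)
C=np.array([ray(t,u,v,.012)[:2] for u,v in((249,186),(375,210),(358,302),(228,275))]);print(C.round(4))
for a,b in((0,1),(3,2),(0,3),(1,2)): w=C[b]-C[a];print(np.degrees(np.arctan2(w[1],w[0])),np.hypot(*w))
im=d['pixels'][30:150,240:460];cv2.imwrite("pics/c4.png",cv2.resize(im,None,fx=3.5,fy=3.5,interpolation=cv2.INTER_CUBIC))
E
```

```text
[240   0  37  28 818] [258.7  11.4] -103.0 0.1774
[326  63  15  16 191] [333.1  70.5] -112.5 0.1105
[459  64  16  17 191] [466.9  71.9] -171.3 0.1082
[305  73  20  23 218] [315.5  85.2] -103.2 0.1096
[ 380  174   40   39 1184] [399.3 193.4] 90.8 0.006
[263 179  14  13 145] [269.7 185.2] -54.3 0.1101
[ 432  180   86   79 2615] [473.7 220.6] 106.5 0.0796
[516 183   4  11  28] [517.6 188.1] 128.2 0.1091
[323 278  12  11  82] [327.4 283.4] 5.0 0.1083
[[ 0.6126 -0.1507]
 [ 0.4613  0.2219]
 [ 0.6866  0.1705]]
77.02591620840404 0.3295857875607516
-12.841878377597709 0.23101986005472677
[[ 0.7023  0.1807]
 [ 0.6235 -0.1784]
 [ 0.3651 -0.1215]
 [ 0.4465  0.2368]]
-102.37045792322124 0.3676598303148306
-102.7927965455152 0.3674049528822828
167.6361465193298 0.2618781069704671
167.5787241459109 0.26458639998730366
```

View pics/c4.png

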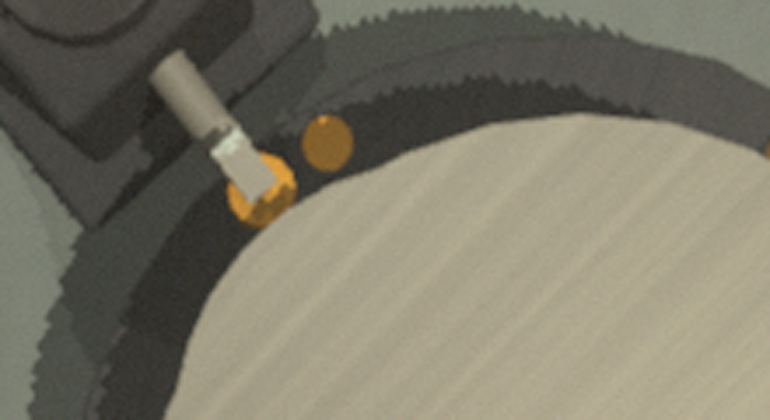

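The crop shows the roller (about (265,190) in the crop) resting on the rim slightly to one side of the bulge crown. By vision the bulge top is at −97.3° and the feeler at −102.9°, so I overshot by about 5°. I re-enter the cup and push back gently.

Emit:
{"method": "step_arm", "body": {
  "commands": [0.002,0.04,0,0,0,4,0.004,0.08,0,0,0,8,0.0057,0.115,0,0,0,12,0.0057,0.1242,0,0,0,17,0.0057,0.1242,0.03,0,0,17,0.0057,0.1242,0.065,0,0,17,0.0057,0.1242,0.1,0,0,17,0.0057,0.1242,0.12,0,0,17,0.0057,0.1242,0.135,0,0,17,0.0057,0.1242,0.148,0,0,17]
}}

```text
t: 17.45
tcp_pos: [0.5255, 0.1358, 0.0873]
tool_rot: [-0.179, 0.984, 0.0, -0.0]
force: [-0.1, -0.2, -0.3]
finger_gap: -0.003
gripper_force: 0.0
```

```bash
sed -i 's/A=np.array(.*/A=np.array([.5473,.0789])/' m.py; python3 m.py; python3 - <<'E'
from station import manip
import numpy as np
s=manip.sense();d=manip.snapshot("wrist");np.savez("w5.npz",**d,tcp_pos=s['tcp_pos'],tool_rot=s['tool_rot'])
print(s['tcp_pos'],s['force'])
E
```

```text
t 17.45 ang 110.95 rad 60.9 torque 0.01 tan 0.17 radF -0.19 Fz -0.26 M [ 0.013 -0.019 -0.008]
[0.52550899 0.13580841 0.08727862] [-0.09125561 -0.23983418 -0.26266257]
```

Emit:
{"method": "step_arm", "body": {
  "commands": [-0.0013,0,0,0,0,1.2,-0.0026,0,0,0,0,2.4,-0.0039,-0.0001,0,0,0,3.6,-0.0052,-0.0002,0,0,0,4.8,-0.0065,-0.0003,0,0,0,6,-0.0078,-0.0005,0,0,0,7.2,-0.0091,-0.0007,0,0,0,8.4,-0.0104,-0.0009,0,0,0,9.6,-0.0117,-0.0011,0,0,0,10.8,-0.013,-0.0014,0,0,0,12]
}}

```text
t: 18.5
tcp_pos: [0.5383, 0.1391, 0.0883]
tool_rot: [-0.074, 0.997, 0.0, -0.0]
force: [-1.0, 0.3, 0.5]
finger_gap: 0.004
gripper_force: 0.0
```

```bash
python3 m.py
```

```text
t 18.5 ang 98.48 rad 60.9 torque 0.058 tan 0.95 radF 0.45 Fz 0.53 M [-0.032 -0.018  0.04 ]
```

Emit:
{"method": "step_arm", "body": {
  "commands": [-0.0003,0,0,0,0,0.3,-0.0006,0,0,0,0,0.6,-0.001,0,0,0,0,0.9,-0.0013,0,0,0,0,1.2,-0.0016,0,0,0,0,1.5,-0.002,0,0,0,0,1.8,-0.0023,0,0,0,0,2.1,-0.0026,-0.0001,0,0,0,2.4,-0.003,-0.0001,0,0,0,2.7,-0.0033,-0.0001,0,0,0,3]
}}

```text
t: 19.5
tcp_pos: [0.5397, 0.1396, 0.0881]
tool_rot: [-0.049, 0.999, 0.0, -0.002]
force: [-5.2, -0.2, 4.1]
finger_gap: -0.003
gripper_force: 2.8
```

```bash
python3 m.py
```

```text
t 19.5 ang 97.16 rad 61.2 torque 0.317 tan 5.18 radF 0.48 Fz 4.06 M [ 0.043  0.867 -0.031]
```

Emit:
{"method": "step_arm", "body": {
  "commands": [-0.0002,0,0,0,0,0.2,-0.0004,0,0,0,0,0.4,-0.0007,0,0,0,0,0.6,-0.0009,0,0,0,0,0.8,-0.0011,0,0,0,0,1,-0.0013,0,0,0,0,1.2,-0.0015,0,0,0,0,1.4,-0.0018,0,0,0,0,1.6,-0.002,0,0,0,0,1.8,-0.0022,0,0,0,0,2]
}}

```text
t: 20.5
tcp_pos: [0.5398, 0.1397, 0.0878]
tool_rot: [-0.031, 1.0, -0.0, -0.004]
force: [-7.9, -0.6, 5.0]
finger_gap: -0.007
gripper_force: 3.9
```

```bash
python3 m.py
```

```text
t 20.5 ang 97.05 rad 61.3 torque 0.483 tan 7.89 radF 0.38 Fz 4.98 M [0.038 1.262 0.08 ]
```

Emit:
{"method": "step_arm", "body": {
  "commands": [-0.0002,0,0,0,0,0.2,-0.0004,0,0,0,0,0.4,-0.0007,0,0,0,0,0.6,-0.0009,0,0,0,0,0.8,-0.0011,0,0,0,0,1,-0.0013,0,0,0,0,1.2,-0.0015,0,0,0,0,1.4,-0.0018,0,0,0,0,1.6,-0.002,0,0,0,0,1.8,-0.0022,0,0,0,0,2]
}}

```text
t: 21.5
tcp_pos: [0.5412, 0.1398, 0.0877]
tool_rot: [-0.014, 1.0, -0.0, -0.005]
force: [-8.8, -0.5, 5.2]
finger_gap: -0.005
gripper_force: 4.2
```

```bash
python3 m.py
```

```text
t 21.5 ang 95.68 rad 61.2 torque 0.538 tan 8.79 radF 0.37 Fz 5.21 M [-0.01   1.369  0.131]
```

Emit:
{"method": "step_arm", "body": {
  "commands": [-0.0002,0,0,0,0,0.2,-0.0004,0,0,0,0,0.4,-0.0007,0,0,0,0,0.6,-0.0009,0,0,0,0,0.8,-0.0011,0,0,0,0,1,-0.0013,0,0,0,0,1.2,-0.0015,0,0,0,0,1.4,-0.0018,0,0,0,0,1.6,-0.002,0,0,0,0,1.8,-0.0022,0,0,0,0,2]
}}

```text
t: 22.5
tcp_pos: [0.5437, 0.1398, 0.0876]
tool_rot: [0.004, 1.0, -0.0, -0.005]
force: [-7.9, -1.3, 4.8]
finger_gap: 0.0
gripper_force: 4.2
```

```bash
python3 m.py
```

```text
t 22.5 ang 93.41 rad 61.0 torque 0.486 tan 7.96 radF -0.83 Fz 4.82 M [0.03  1.349 0.051]
```

Emit:
{"method": "step_arm", "body": {
  "commands": [-0.0002,0,0,0,0,0.2,-0.0004,0,0,0,0,0.4,-0.0007,0,0,0,0,0.6,-0.0009,0,0,0,0,0.8,-0.0011,0,0,0,0,1,-0.0013,0,0,0,0,1.2,-0.0015,0,0,0,0,1.4,-0.0018,0,0,0,0,1.6,-0.002,0,0,0,0,1.8,-0.0022,0,0,0,0,2]
}}

```text
t: 23.5
tcp_pos: [0.5462, 0.1398, 0.0877]
tool_rot: [0.021, 1.0, -0.0, -0.004]
force: [-7.3, -0.0, 4.6]
finger_gap: 0.006
gripper_force: 4.1
```

```bash
python3 m.py
```

```text
t 23.5 ang 91.05 rad 60.9 torque 0.445 tan 7.31 radF 0.09 Fz 4.56 M [-0.034  1.254 -0.047]
```

Forces in both directions put the top midway, about 5.3° back from where I stopped. That agrees with vision, and the turntable is there now. I back off, lift and check.

Emit:
{"method": "step_arm", "body": {
  "commands": [0.003,0,0,0,0,0,0.006,0,0,0,0,0,0.01,0,0,0,0,0,0.01,0,0,0,0,0,0.01,0,-0.015,0,0,0,0.01,0,-0.04,0,0,0,0.0,0,-0.08,0,0,0,-0.025,-0.015,-0.12,0,0,0,-0.05,-0.045,-0.148,0,0,0,-0.065,-0.09,-0.148,0,0,0]
}}

```text
t: 24.5
tcp_pos: [0.6172, 0.0476, 0.2424]
tool_rot: [0.019, 1.0, -0.0, 0.008]
force: [1.5, 0.2, -0.7]
finger_gap: -0.003
gripper_force: 0.0
```

Emit:
{"method": "step_arm", "body": {
  "commands": [-0.009,-0.03,0,0,0,0,-0.009,-0.03,0,0,0,0,-0.009,-0.03,0,0,0,0,-0.009,-0.03,0,0,0,0,-0.009,-0.03,0,0,0,0,-0.009,-0.03,0,0,0,0,-0.009,-0.03,0,0,0,0,-0.009,-0.03,0,0,0,0,-0.009,-0.03,0,0,0,0,-0.009,-0.03,0,0,0,0]
}}

```text
t: 25.5
tcp_pos: [0.6191, 0.017, 0.2363]
tool_rot: [0.021, 1.0, 0.0, -0.0]
force: [0.7, -0.4, 0.2]
finger_gap: -0.001
gripper_force: 0.0
```

```bash
python3 - <<'E'
from station import manip
import numpy as np,cv2
s=manip.sense();d=manip.snapshot("wrist");np.savez("w6.npz",**d,tcp_pos=s['tcp_pos'],tool_rot=s['tool_rot']);cv2.imwrite("pics/w6.png",d["pixels"])
print(s['t'],s['tcp_pos'],s['tool_rot'],s['force'])
E
python3 rim.py w6.npz -102
python3 - <<'E'
from h import *
f=np.load("w6.npz");s=d={k:f[k] for k in f};A=np.array([.5473,.0789])
n,l,st,c=cv2.connectedComponentsWithStats(brass(d['pixels'],100))
for i in range(1,n):
    if st[i,4]>20: w=wray(s,d,*c[i],.06)[:2]-A; print(st[i],c[i].round(1),np.degrees(np.arctan2(w[1],w[0])).round(1),np.hypot(*w).round(4),wray(s,d,*c[i],.102)[:2].round(4))
E
```

```text
25.5 [0.6191365  0.01695619 0.23631558] [ 2.10838978e-02  9.99777710e-01  1.99639307e-06 -1.39480757e-05] [ 0.73898605 -0.38328962  0.20265471]
brass 394 129 [39. 42.] [0.5469 0.0785] [0.5464 0.0744]
brass 168 84 [33. 39.] [ 0.5076 -0.0911] [ 0.5099 -0.0832]
brass 120 75 [21. 28.] [ 0.5005 -0.1261] [ 0.5033 -0.1157]
brass 481 103 [84. 98.] [0.5308 0.1445] [0.5314 0.1357]
axis,R,top [ 5.47016009e-01  7.92189754e-02  9.98577205e-02 -1.02161483e+02]
[(np.float64(-136.6), np.float64(-0.2)), (np.float64(-134.6), np.float64(-0.3)), (np.float64(-132.7), np.float64(-0.3)), (np.float64(-130.7), np.float64(-0.4)), (np.float64(-128.7), np.float64(-0.1)), (np.float64(-126.8), np.float64(-0.1)), (np.float64(-124.8), np.float64(0.1)), (np.float64(-122.8), np.float64(-0.2)), (np.float64(-120.9), np.float64(0.0)), (np.float64(-118.9), np.float64(0.6)), (np.float64(-116.9), np.float64(1.4)), (np.float64(-114.9), np.float64(1.9)), (np.float64(-112.9), np.float64(2.5)), (np.float64(-111.0), np.float64(2.7)), (np.float64(-109.0), np.float64(3.6)), (np.float64(-107.0), np.float64(3.5)), (np.float64(-105.
[... 722 characters left out ...]
4(-67.2), np.float64(0.3))]
[503  42  10  14  79] [507.9  47.3] 121.7 0.1088 [0.4966 0.1515]
[262  57  16  17 197] [269.7  64.8] -118.7 0.1094 [ 0.5006 -0.0121]
[ 433   58   96   90 3153] [482.4 105.7] 100.9 0.0782 [0.5335 0.1378]
[110  62  22  28 420] [119.1  75.2] -103.0 0.2235 [ 0.5028 -0.1178]
[ 150   66   38   36 1064] [168.5  83.6] -103.3 0.184 [ 0.5096 -0.0843]
[249  92  17  22 198] [258.2 102.4] -103.1 0.1107 [ 0.5246 -0.0224]
[ 374  108   41   42 1366] [394.1 128.5] 88.1 0.0043 [0.5464 0.075 ]
[490 182   9  11  49] [494.8 187.7] 60.3 0.1088 [0.5931 0.1532]
[275 191  14  14 146] [281.6 197.4] -60.0 0.1091 [ 0.5937 -0.0108]
[380 246  13   9  90] [386. 250.] -0.4 0.1084 [0.6404 0.0706]
```

View pics/w6.png

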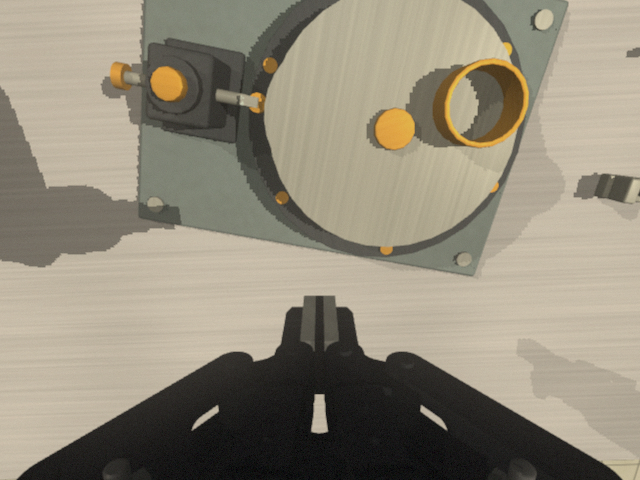

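The bulge top is now at −102.2° and the feeler at −102.9°, within measuring error. The punch is at (168,84). Now I move above it.

Emit:
{"method": "step_arm", "body": {
  "commands": [0.03,-0.03,0,0,0,0,0.06,-0.06,0,0,0,0,0.085,-0.09,0,0,0,0,0.1054,-0.1077,0,0,0,0,0.1054,-0.1077,0.03,0,0,0,0.1054,-0.1077,0.06,0,0,0,0.1054,-0.1077,0.085,0,0,0,0.1054,-0.1077,0.105,0,0,0,0.1054,-0.1077,0.116,0,0,0,0.1054,-0.1077,0.116,0,0,0]
}}

```text
t: 26.55
tcp_pos: [0.5085, -0.086, 0.1191]
tool_rot: [0.021, 1.0, 0.001, -0.001]
force: [-0.1, -0.2, 0.5]
finger_gap: -0.004
gripper_force: 0.0
```

Emit:
{"method": "step_arm", "body": {
  "commands": [0,0,0.004,0,0,0,0,0,0.008,0,0,0,0,0,0.012,0,0,0,0,0,0.015,0,0,0,0,0,0.017,0,0,0,0,0,0.019,0,0,0,0,0,0.021,0,0,0,0,0,0.023,0,0,0,0,0,0.024,0,0,0,0,0,0.025,0,0,0]
}}

```text
t: 27.55
tcp_pos: [0.5094, -0.0863, 0.0959]
tool_rot: [0.021, 1.0, -0.0, 0.0]
force: [-3.1, 0.5, 15.9]
finger_gap: 0.002
gripper_force: 7.9
```

Emit:
{"method": "step_arm", "body": {
  "commands": [0,0,0.001,0,0,0,0,0,0.001,0,0,0,0,0,-0.003,0,0,0,0,0,-0.008,0,0,0,0,0,-0.02,0,0,0,0,0,-0.05,0,0,0,0,0,-0.09,0,0,0,0,0,-0.13,0,0,0,-0.04,0,-0.14,0,0,0,-0.08,0,-0.14,0,0,0]
}}

```text
t: 28.55
tcp_pos: [0.5911, -0.0901, 0.2394]
tool_rot: [0.021, 1.0, -0.001, 0.003]
force: [0.7, -0.5, -0.1]
finger_gap: -0.004
gripper_force: 0.0
```

Emit:
{"method": "step_arm", "body": {
  "commands": [-0.03,0.04,0,0,0,0,-0.04,0.08,0,0,0,0,-0.04,0.1,0,0,0,0,-0.04,0.1,0,0,0,0,-0.04,0.1,0,0,0,0,-0.04,0.1,0,0,0,0,-0.04,0.1,0,0,0,0,-0.04,0.1,0,0,0,0,-0.04,0.1,0,0,0,0,-0.04,0.1,0,0,0,0]
}}

```text
t: 29.55
tcp_pos: [0.6334, 0.0081, 0.2354]
tool_rot: [0.022, 1.0, -0.0, 0.0]
force: [-0.1, 0.8, 0.2]
finger_gap: -0.001
gripper_force: 0.0
```

```bash
python3 - <<'E'
from station import manip
import numpy as np,cv2
s=manip.sense();d=manip.snapshot("wrist");np.savez("w7.npz",**d,tcp_pos=s['tcp_pos'],tool_rot=s['tool_rot'])
print(s['t'],s['tcp_pos'],s['force'])
E
python3 rim.py w7.npz -102 | grep -v '\[('
```

```text
29.55 [0.63338532 0.00808364 0.23538569] [-0.07900481  0.82043007  0.23111065]
brass 406 109 [40. 44.] [0.5471 0.0784] [0.5476 0.0736]
brass 177 61 [33. 40.] [ 0.507  -0.0909] [ 0.5103 -0.0835]
brass 127 55 [21. 29.] [ 0.5017 -0.1267] [ 0.5054 -0.1168]
brass 497 80 [ 86. 102.] [0.53   0.1451] [0.5317 0.1355]
axis,R,top [ 5.46696731e-01  7.93040849e-02  1.00183319e-01 -1.02129610e+02]
```

The turntable hasn't moved and the punch is back up.

```bash
python3 -c "
from station import manip
print(manip.sign_off())"
```

```text
the job is handed in; nothing more can be done
None
```

The high spot is stopped at the feeler, within about 1° by camera, and the punch was pressed fully down once there and let up. I overshot by about 5° at first and turned back before punching. At slow speed the push read high in both directions, so I set the final position by the midpoint of the two and the camera; the job is handed in at about 30 s.

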